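# Free a film roller with a fork tool and put it in the wash tub

### The job

Use the red-handled fork to push the red collar of the spring bar back, away from the white roller, until the roller's end pops up; feel for the collar and push gently, never ramming the bar against its stop. Then stand the fork back in its slot of the grey tool block, lift the freed roller out and lay it in the blue wash tub, without letting go of it above the rim and without disturbing the other things on the counter.

Things in the scene. Friction and masses are not known exactly. Their poses are not given: they have to be found in the camera images.
- stand: Film roller stand bolted to the counter: steel base plate 90 x 232 x 8 mm, blue upright blocks. Origin: centre of its underside; y runs along roller and spring bar, towards the bar's end. Roller centre at x 0, y -40, z 50 mm; its end tangs sit in upright slots, open at the top. Inner guide block at y 32 to 42 mm, outer block at y 104 to 114 mm, both 34 mm wide, tops at z 68 mm.
- gap (a point): Point on the spring bar's axis (58 mm above the counter; bare steel shank 8 mm thick), 9 mm from the inner guide block's face, at stand x 0, y 51 mm; axes as stand. A fork lowered here with its tines either side of the shank is clear of block and collar.
- collar_zone (a point): Fixed point of the stand on the bar's axis at y 66 mm: nominal place of the inner face of the red collar (disc 28 mm across, 5 mm thick). The collar is clamped on the bar up to 7 mm to either side of here, not measured: find it by feel. Pushed towards the stand's +y it meets the spring: 4 N at first, about 1 N more per mm, and up to 4 N of rubbing until the roller is freed.
- nose (a point): Fixed point of the stand at y 21 mm, z 53 mm: where the bar's nose, at rest, holds the roller's +y tang down against a sprung lifter. With the bar pushed back about 8 mm the tang is free: the roller's +y end springs up 14 mm and stays up, even when the bar returns. The bar's hard stop is at 11 mm (about 14.5 N); 25 N between fork and stand bends the bar.
- roller_mid (a point): Centre of the white plastic roller: 30 mm diameter, 100 mm long along its y axis, with a flat steel tang 16 mm wide, 5 mm thick, 16 mm long at each end (132 mm over all); 0.11 to 0.22 kg. Grip it across x from above, in the middle; only the 8 mm base plate lies below.
- roller_end (a point): Centre of the roller's +y tang, 58 mm from the roller's centre, the one under the bar's nose: 50 mm above the counter while held, about 64 mm when it has popped up.
- fork_grip (a point): Centre of the fork's red handle (24 mm in x, 20 mm in y, 50 mm high; grip it across y; z up). Under the handle: a steel bridge 28 x 6 mm, 10 mm high, then two tines 8 mm wide (x), 6 mm thick (y), 25 mm long, 12 mm apart in x to straddle the shank; tine tips 60 mm below this point. 0.09 kg. It starts standing in its slot, handle resting on the block's top.
- slot (a point): Centre of the mouth of the fork's slot in the top of the grey tool block (block 140 x 70 mm, 50 mm high); slot 33 mm along x by 11 mm along y, 40 mm deep. With the fork home its handle's underside rests on the top here, so fork_grip is 25 mm above this point.
- tub: Blue open wash tub, fixed: 180 mm (x) by 200 mm (y), 60 mm high, walls and floor 5 mm. Origin: centre of its underside. The roller fits in along y.
- scraper: Flat scraper with green handle, same size as the fork, standing in the block's other slot 72 mm along the block's x. Leave it. Origin: underside of its handle.
- jar: Amber jar, 72 mm across, 90 mm high. Origin under it. Leave it.
- bottle: White bottle with red cap, 60 mm across, 170 mm high. Origin under it. Leave it.
- bowl: Steel bowl, 130 mm across, 50 mm high. Origin under it. Leave it.
- tape: Yellow tape ring lying flat, 84 mm across, 24 mm high. Origin under it. Leave it.
- box: Cardboard box 60 x 50 x 45 mm. Origin under it. Leave it.
- roller: The whole roller of roller_mid, origin and axes the same.
- fork: The whole fork of fork_grip; origin at the underside of its handle, 25 mm below that point, same axes.
There are look-alikes about, which are no part of the job. What is shaped like the roller but purple is not meant. Of the things that look like the fork, the smaller one is meant.

How it is judged:
By the outcome, as a careful person would: the job done as asked, in the order asked, and still so for the second after the job is handed in, with the robot touching nothing.
It also fails if it takes over 64 s, if anything falls off the work surface, if the arm or the gripper's body presses on something with over 40 N, if the wrist force passes 120 N, or if a joint passes its speed limit or range.

### The arm

A 7-joint arm with a two-finger parallel gripper is mounted at the origin on the work surface. World frame = base frame: x ahead of the robot, y to its left, z up, the work surface at z = 0. Lengths are in m, angles in rad, forces in N, time in s.
With the tool pointing down it reaches from about 0.425 to 0.925 m from the base axis. Payload 6.8 kg.
Tool frame: the origin (TCP) lies at the very end of the fingers, on their centre line; the grasp point (between the pads) lies 19 mm behind it; z points along the fingers, y is the line along which they close (so a half turn about z gives the same grasp; the last joint's range is limited). The gripper opens to 85 mm and grips with 20 to 120 N. Pads are 22 mm wide; open, the fingers measure 114 mm over their backs; the gripper's body (76 mm by 85 mm) begins 54 mm behind the grasp point. The pads swing forward as they close: fully open they stand 13 mm farther back than shut.
Start: joints at [-1.328, 0.477, 0.022, 1.555, -0.011, 1.109, -0.083], TCP at [0.232, 0.634, 0.231] pointing down, gripper open.
Joint ranges: [-2.96, 2.96], [-0.34, 2.1], [-1.41, 1.46], [0.24, 2.44], [-1.37, 4.51], [0.17, 1.92], [-2.96, 2.96]. Speed limits (rad/s): [2.39, 2.39, 3.14, 3.14, 3.14, 3.14, 3.14].

### API

Orientations are given as a rotation vector (axis times angle).
In Python, from bench import monitor, optics, r gives the robot as it stands.
- The arm moves only by the shell command python3 -m crank 'ROWS' [OPENING] [FORCE]. ROWS is JSON, a list of rows, each a list of 2 entries, a list of its own where there are three numbers: the shift along the tool's x, y, z in cm, then the turn, a rotation vector about the tool's x, y, z in rad. A call has 1 to 5 rows; each row shifts and turns the commanded pose from where the row before left it, along the tool's axes as they then stand; what a row does not reach is not made up. A row lasts 1/10 s, in which the tool goes at most 50 mm and 8.59 degrees, less where a joint would pass 70% of its speed; a pose out of reach is approached as far as the arm can. A call is refused whole if a number of a shift passes 5 or a number of a turn 0.15, either way. A call with a gripper value outside its range is refused whole. OPENING is the finger opening in cm, from 0 to 8.54, set as the call begins (- or left out, the last holds). The fingers move at their own pace and stop on an object; FORCE is the grip in N (left out, the last holds). Time passes only in rows, so rows that do not move let the fingers close. It gives the time, the measured TCP pose, the force, the opening and the grip force at its end, in the units of the state.
- monitor.get_obs(): the state, without advancing time (a new reading comes with each control period).
- optics.grab_frame(name): name is "scene" or "side" or "wrist"; returns (picture, depth): 384x512x3 uint8, red, green, blue; 384x512 float32, m along the optical axis (not along the pixel's ray), 0 where there is no reading.
- optics.camera_model(name): a dict with "vertical_fov" (degrees; the focal length in pixels is half the picture's height over the tangent of half this angle, whatever the lens; pixels are square), "cx", "cy" (the principal point, pixels), "R" (3x3) and "t" (3): a world point X has camera coordinates R X + t; the wrist camera has in their place "hand_eye" (4x4, takes a point from camera to tool coordinates, whose origin is the TCP and whose axes are the flange's). Camera axes: x right, y down, z forward; pixel columns grow to the right and rows downward; lengths in m; the calibration is good to about 2 mm. The wrist camera is an equidistant fisheye: a pixel r from the principal point sees the ray r / f radians off the axis. A picture is of the moment at which its call begins: read the wrist's pose just before it. camera_model takes no time and is no camera call.
- r.hand_in(): hands the job in; it is judged then, once.
The state is a dict: "clock": time; "joints": joint angles; "qvel": joint speeds; "tau": joint torques, N m; "tcp_pos": TCP position; "orientation": TCP orientation; "contact_force": force on the tool from outside, world axes, zero at the start; "moment": the same for the moment, N m; "grip_width": finger opening in m; "gripper_force": force on a finger pad.
Only numpy, scipy, OpenCV 4.12 (cv2) and the standard library are available. Lean on these libraries where they do the work, as an engineer would, in place of code of your own. Each camera call takes 0.05 s, during which the arm holds its last target. There are 200 camera calls.

## Working session

There is one attempt and no reset: what is moved stays moved. The work goes in short steps, Python scripts to look and compute and a shell command to move; the robot and the scene stay as the last step left them, time stands still between calls to the robot, and variables do not carry over. Pictures are saved under pics/ and viewed, at most 10 in all, crops included, and the job is handed in when it is done.

```bash
ls; mkdir -p pics
python3 - <<'E'
from bench import monitor, optics, r
import cv2,numpy as np
o=monitor.get_obs();print(o)
ims=[]
for n in("scene","side"):
    p,d=optics.grab_frame(n);np.savez('pics/%s0.npz'%n,p=p,d=d);m=optics.camera_model(n);print(n,m,(d>0).mean())
    cv2.imwrite('pics/%s0.png'%n,cv2.resize(p[:,:,::-1],(800,600)))
print(optics.camera_model("wrist"))
E
```

```text
pics
{'clock': 0.0, 'joints': array([-1.32814442,  0.47779512,  0.02235687,  1.55643572, -0.01149175,
        1.10931299, -0.08310078]), 'qvel': array([ 3.15877056e-05, -3.40331026e-04,  1.19502333e-03,  9.38965863e-04,
        2.49812422e-03, -1.23131832e-03,  1.66240544e-03]), 'tau': array([-8.40138346e-04, -5.96447933e+01,  1.60758700e+00, -2.81190777e+01,
        1.24991246e-02,  9.52859817e-03, -1.95204825e-05]), 'tcp_pos': array([0.23175667, 0.63334092, 0.23033605]), 'orientation': array([-5.48095610e-01, -3.09323903e+00,  2.85069031e-03]), 'contact_force': array([-0.49951238, -0.97322902, -0.0439337 ]), 'moment': array([ 0.04162939, -0.01338264,  0.02219392]), 'gripper_force': 0.0, 'grip_width': 0.08546122091010594}
scene {'vertical_fov': 55.36292533361973, 'cx': 252.8082443543182, 'cy': 192.97002249159084, 'R': array([[ 0.51015098,  0.86008329,  0.00164953],
       [ 0.58394969, -0.34495536, -0.73485275],
       [-0.63146555,  0.37584909, -0.67822468]]), 't': array([-0.28077942, -0.29048069,  1.6095089 ])} 0.9947052001953125
side {'vertical_fov': 44.708629156451735, 'cx': 261.5004244187597, 'cy': 190.20914092309823, 'R': array([[ 0.99799114, -0.06320681, -0.00431124],
       [-0.03988693, -0.57400003, -0.81788324],
       [ 0.04922114,  0.81641219, -0.57536807]]), 't': array([-0.58856688,  0.08171545,  1.17979187])} 0.9960886637369791
{'vertical_fov': 65.70646984690485, 'cx': 257.3553002468499, 'cy': 191.22012399581547, 'hand_eye': array([[ 2.36588005e-04, -9.47186845e-01, -3.20682123e-01,
         8.22209841e-02],
       [ 9.99999955e-01,  2.83781118e-04, -1.00428883e-04,
        -5.68098034e-04],
       [ 1.86128448e-04, -3.20682084e-01,  9.47186870e-01,
        -1.42036563e-01],
       [ 0.00000000e+00,  0.00000000e+00,  0.00000000e+00,
         1.00000000e+00]])}
```

View pics/scene0.png

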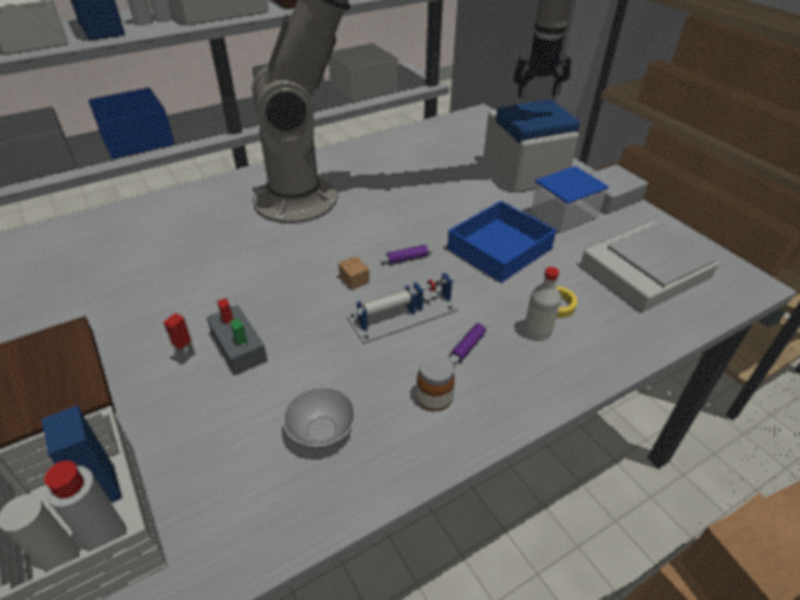

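View pics/side0.png

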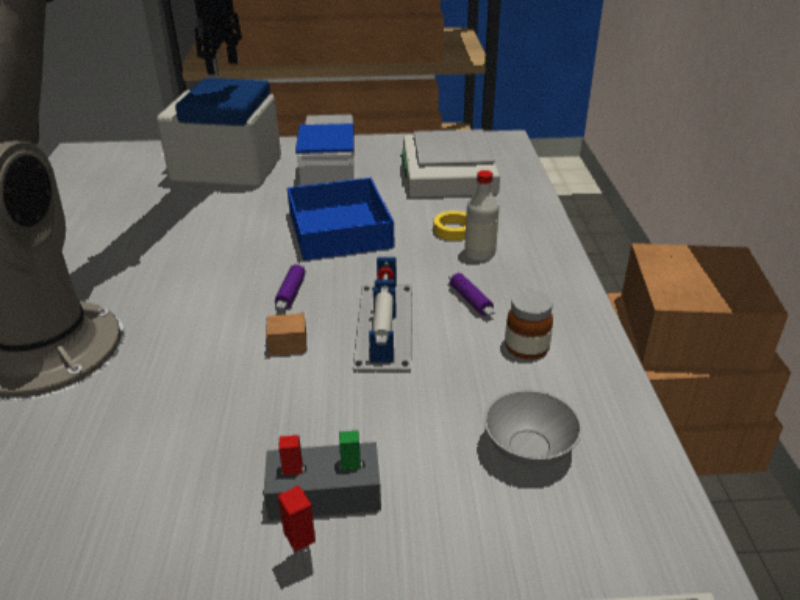

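The fork's handle stands in the grey block: scene (225,310), side (290,455), both in 800x600 pixels. The larger red look-alike is outside the block at scene (177,330). The stand is at scene (400,310) and side (384,315), and the tub is at scene (500,240). Next I'll measure from the depth.

```bash
cat > h.py <<'E'
import numpy as np,cv2
from bench import monitor,optics
from scipy.spatial.transform import Rotation as Ro
def world(n,d,pose=None):
    m=optics.camera_model(n);f=192/np.tan(np.radians(m['vertical_fov']/2))
    v,u=np.mgrid[0:384,0:512];x=(u-m['cx']);y=(v-m['cy'])
    if n!='wrist':
        P=np.stack([x/f*d,y/f*d,d],-1);return (P-m['t'])@m['R']
    r=np.hypot(x,y)+1e-9;t=np.tan(r/f)/r
    P=np.stack([x*t*d,y*t*d,d],-1);H=m['hand_eye'];T=P@H[:3,:3].T+H[:3,3]
    return T@Ro.from_rotvec(pose[1]).as_matrix().T+pose[0]
def wrist(name=None):
    o=monitor.get_obs();pose=(o['tcp_pos'],o['orientation']);p,d=optics.grab_frame('wrist')
    if name: cv2.imwrite('pics/%s.png'%name,cv2.resize(p[:,:,::-1],(800,600)))
    return p,world('wrist',d,pose),o
def mask(p,c):
    h=cv2.cvtColor(p,cv2.COLOR_RGB2HSV).astype(int);H,S,V=h[...,0],h[...,1],h[...,2]
    return {'red':((H<8)|(H>172))&(S>150)&(V>60),'green':(H>45)&(H<80)&(S>120),'blue':(H>100)&(H<125)&(S>120),
     'white':(S<50)&(V>90),'grey':(S<60)&(V<100)}[c]
def blobs(m,W,zr=(0.01,.2),mn=15):
    m=m&(W[...,2]>zr[0])&(W[...,2]<zr[1]);k,l,s,c=cv2.connectedComponentsWithStats(m.astype(np.uint8))
    return [(s[i],W[l==i]) for i in range(1,k) if s[i][4]>=mn]
def rect(Q): # min area rect: centre, size, angle deg
    return cv2.minAreaRect((Q[:,:2]*1000).astype(np.float32))
E
python3 - <<'E'
from h import *
np.set_printoptions(precision=4,suppress=True)
for n in('scene','side'):
    z=np.load('pics/%s0.npz'%n);p=z['p'];W=world(n,z['d'])
    print(n)
    for c in('red','green','blue'):
        for s,Q in blobs(mask(p,c),W):
            if np.hypot(*np.median(Q,0)[:2])<1.1: print(c,s,np.median(Q,0),Q.min(0),Q.max(0),rect(Q))
    # block top
    for nm,(x0,x1,y0,y1,z0,z1) in dict(block=(.2,1,-.6,-.2,.042,.056),plate=(.45,.75,-.2,.15,.005,.012)).items():
        m=(W[...,0]>x0)&(W[...,0]<x1)&(W[...,1]>y0)&(W[...,1]<y1)
        for s,Q in blobs(m,W,(z0,z1),40): print(nm,s,rect(Q),np.median(Q,0))
E
```

```text
scene
red [350 171   7   8  44] [0.7499 0.2339 0.1668] [0.7365 0.2261 0.1566] [0.7576 0.2474 0.1712] ((745.8966674804688, 235.81674194335938), (19.11924171447754, 22.8792781829834), 79.0376205444336)
red [140 192   9  14  76] [ 0.4362 -0.3315  0.082 ] [ 0.4208 -0.3399  0.0535] [ 0.4422 -0.323   0.103 ] ((431.8836364746094, -332.15753173828125), (19.021495819091797, 17.609182357788086), 19.384567260742188)
red [105 201  16  22 208] [ 0.451  -0.4298  0.0898] [ 0.4307 -0.446   0.0462] [ 0.4605 -0.4139  0.1165] ((445.0001525878906, -429.7489929199219), (24.67922592163086, 29.106006622314453), 28.985441207885742)
red [ 29 295  24  23 393] [ 0.7596 -0.6394  0.1884] [ 0.6944 -0.6597  0.1326] [ 0.7711 -0.6221  0.1931] ((734.62841796875, -645.131591796875), (73.63888549804688, 36.987056732177734), 14.102148056030273)
green [148 205   9  15  85] [ 0.5079 -0.3287  0.0865] [ 0.4906 -0.3367  0.052 ] [ 0.512  -0.3194  0.1043] ((501.2742614746094, -328.1896057128906), (17.15532112121582, 21.48586654663086), 87.76219940185547)
blue [  58   57   52   42 1450] [-0.5255 -0.3074  0.0961] [-0.6975 -0.402
[... 4457 characters left out ...]
546875), (11.344273567199707, 34.53532409667969), 81.5545883178711)
block [310 249  63  47 517] ((737.0120239257812, -268.03131103515625), (129.03414916992188, 127.58873748779297), 46.397056579589844) [ 0.7409 -0.2488  0.0476]
block [ 169  283   74   37 1722] ((460.30657958984375, -328.00701904296875), (140.7559814453125, 74.7977523803711), 1.6605055332183838) [ 0.4624 -0.3385  0.0495]
block [186 345  16  10  62] ((444.3286437988281, -442.9194030761719), (26.400087356567383, 9.456279754638672), 10.85681438446045) [ 0.4459 -0.4441  0.0496]
plate [ 226  182   38   56 1120] ((549.6982421875, 17.5355224609375), (235.56600952148438, 89.78605651855469), 85.72309112548828) [ 0.5631 -0.0025  0.0074]
```

```bash
cat >> h.py <<'E'
def plan(way,tilt=None):
    "way: list of (xyz, angle in deg of tool y in world, rows); prints the rows in tool axes, cm and rad"
    o=monitor.get_obs();p=o['tcp_pos'];R=Ro.from_rotvec(o['orientation'])
    for t,a,n in way:
        a=np.radians(a);y=np.array([np.cos(a),np.sin(a),0]);z=np.array([0,0,-1.]);G=Ro.from_matrix(np.c_[np.cross(y,z),y,z])
        if tilt is not None: G=G*Ro.from_rotvec(tilt)
        d=(R.inv()*G).as_rotvec();st=(np.array(t)-p)/n
        print(t,n)
        for i in range(n):
            print([list((R.inv().apply(st)*100).round(2)+0.),list((d/n).round(3)+0.)]);R=R*Ro.from_rotvec(d/n)
        p=np.array(t)
def st():
    o=monitor.get_obs();y=Ro.from_rotvec(o['orientation']).as_matrix()
    print('t',o['clock'],'tcp',o['tcp_pos'].round(4),'yaw_y',np.degrees(np.arctan2(y[1,1],y[0,1])).round(2),'z',y[:,2].round(3),'F',o['contact_force'].round(2),'w',round(o['grip_width'],4),'g',round(o['gripper_force'],1))
E
python3 -c "
from h import *
plan([((.58,.20,.27),70,12),((.43,-.33,.20),92,12)])"
```

```text
(0.58, 0.2, 0.27) 12
[[np.float64(-3.97), np.float64(-2.4), np.float64(-0.33)], [np.float64(0.0), np.float64(0.0), np.float64(0.0)]]
[[np.float64(-3.97), np.float64(-2.4), np.float64(-0.33)], [np.float64(0.0), np.float64(0.0), np.float64(0.0)]]
[[np.float64(-3.97), np.float64(-2.4), np.float64(-0.33)], [np.float64(0.0), np.float64(0.0), np.float64(0.0)]]
[[np.float64(-3.97), np.float64(-2.4), np.float64(-0.33)], [np.float64(0.0), np.float64(0.0), np.float64(0.0)]]
[[np.float64(-3.96), np.float64(-2.4), np.float64(-0.33)], [np.float64(0.0), np.float64(0.0), np.float64(0.0)]]
[[np.float64(-3.96), np.float64(-2.4), np.float64(-0.33)], [np.float64(0.0), np.float64(0.0), np.float64(0.0)]]
[[np.float64(-3.96), np.float64(-2.4), np.float64(-0.33)], [np.float64(0.0), np.float64(0.0), np.float64(0.0)]]
[[np.float64(-3.96), np.float64(-2.4), np.float64(-0.33)], [np.float64(0.0), np.float64(0.0), np.float64(0.0)]]
[[np.float64(-3.96), np.float64(-2.4), np.float64(-0.33)], [np.float64(0.0), np.float64(0.0), np.float64(0.0)]]
[[np.float64(-3.96), np.float64(-2.4), np.float64(-0.33)], [np.float64(
[... 955 characters left out ...]
loat64(-0.032)]]
[[np.float64(0.54), np.float64(-4.56), np.float64(0.58)], [np.float64(0.0), np.float64(0.0), np.float64(-0.032)]]
[[np.float64(0.69), np.float64(-4.54), np.float64(0.58)], [np.float64(0.0), np.float64(0.0), np.float64(-0.032)]]
[[np.float64(0.83), np.float64(-4.51), np.float64(0.58)], [np.float64(0.0), np.float64(0.0), np.float64(-0.032)]]
[[np.float64(0.98), np.float64(-4.48), np.float64(0.58)], [np.float64(0.0), np.float64(0.0), np.float64(-0.032)]]
[[np.float64(1.12), np.float64(-4.45), np.float64(0.58)], [np.float64(0.0), np.float64(0.0), np.float64(-0.032)]]
[[np.float64(1.26), np.float64(-4.41), np.float64(0.58)], [np.float64(0.0), np.float64(0.0), np.float64(-0.032)]]
```

```bash
sed -i 's/print(\[list.*$/print("i%d"%i,(R.inv().apply(st)*100).round(2)+0.,(d\/n).round(3)+0.) if i in(0,n\/\/2,n-1) else 0;R=R*Ro.from_rotvec(d\/n)/' h.py
python3 -m crank '[[[-4,-2.4,-0.3],[0,0,0]],[[-4,-2.4,-0.3],[0,0,0]],[[-4,-2.4,-0.3],[0,0,0]],[[-4,-2.4,-0.3],[0,0,0]],[[-4,-2.4,-0.3],[0,0,0]]]' 5 20
python3 -m crank '[[[-4,-2.4,-0.3],[0,0,0]],[[-4,-2.4,-0.3],[0,0,0]],[[-4,-2.4,-0.3],[0,0,0]],[[-4,-2.4,-0.3],[0,0,0]],[[-4,-2.4,-0.3],[0,0,0]]]'
python3 -m crank '[[[-4,-2.4,-0.3],[0,0,0]],[[-4,-2.4,-0.3],[0,0,0]],[[-0.3,-4.6,0.5],[0,0,-0.03]],[[-0.2,-4.6,0.5],[0,0,-0.03]],[[0,-4.6,0.5],[0,0,-0.03]]]'
python3 -m crank '[[[0.1,-4.6,0.5],[0,0,-0.03]],[[0.2,-4.6,0.5],[0,0,-0.03]],[[0.4,-4.6,0.5],[0,0,-0.03]],[[0.5,-4.6,0.5],[0,0,-0.03]],[[0.7,-4.6,0.5],[0,0,-0.03]]]'
python3 -c "
from h import *
st();plan([((.43,-.33,.20),92,4)])"
```

```text
clock: 0.6
tcp_pos: [0.3793, 0.4506, 0.2461]
orientation: [-0.548, -3.093, 0.001]
contact_force: [1.4, 0.8, 0.4]
grip_width: 0.05
gripper_force: 0.0
clock: 1.1
tcp_pos: [0.5258, 0.2693, 0.2612]
orientation: [-0.548, -3.093, 0.0]
contact_force: [-0.0, 0.8, -0.1]
grip_width: 0.0496
gripper_force: 0.0
clock: 1.6
tcp_pos: [0.5442, 0.064, 0.2516]
orientation: [-0.407, -3.114, 0.001]
contact_force: [0.5, -0.1, 0.9]
grip_width: 0.0496
gripper_force: 0.0
clock: 2.1
tcp_pos: [0.4794, -0.1575, 0.227]
orientation: [-0.172, -3.137, -0.0]
contact_force: [1.6, -0.9, -0.0]
grip_width: 0.0501
gripper_force: 0.0
t 2.1 tcp [ 0.4794 -0.1575  0.227 ] yaw_y 83.74 z [-0.  0. -1.] F [ 1.59 -0.93 -0.02] w 0.0501 g 0.0
(0.43, -0.33, 0.2) 4
i0 [ 0.76 -4.42  0.67] [ 0.     0.    -0.036]
i2 [ 1.07 -4.36  0.68] [ 0.     0.    -0.036]
i3 [ 1.23 -4.31  0.68] [ 0.     0.    -0.036]
```

```bash
python3 -m crank '[[[0.8,-4.4,0.7],[0,0,-0.036]],[[0.9,-4.4,0.7],[0,0,-0.036]],[[1.1,-4.2,0.7],[0,0,-0.036]],[[1.2,-2,0.6],[0,0,-0.036]],[[0,0,0],[0,0,0]]]' >/dev/null
python3 - <<'E'
from h import *
p,W,o=wrist('w1');st()
for c in('red','green'):
    for s,Q in blobs(mask(p,c),W,(.05,.13)):
        T=Q[Q[:,2]>np.percentile(Q[:,2],95)-.006];print(c,s,np.median(Q,0).round(4),rect(T),T[:,2].max())
m=(W[...,0]>.35)&(W[...,0]<.6)&(W[...,1]<-.27)&(W[...,1]>-.39)
for s,Q in blobs(m,W,(.042,.056),200): print('block',s,rect(Q))
E
```

```text
t 2.65 tcp [ 0.4291 -0.3047  0.1997] yaw_y 91.66 z [-0.002  0.    -1.   ] F [ 0.91  0.55 -0.14] w 0.0499 g 0.0
red [222 164  24  38 833] [ 0.4198 -0.3286  0.0989] ((424.98828125, -328.72344970703125), (23.111604690551758, 19.208890914916992), 1.1189219951629639) 0.10179350146778446
red [ 104  170   57   54 1568] [ 0.4348 -0.4193  0.1115] ((438.89825439453125, -427.602783203125), (26.257465362548828, 31.485300064086914), 28.218400955200195) 0.11505997680728677
red [503 259   9  16  89] [0.5513 0.0857 0.0613] ((555.726806640625, 85.74295806884766), (15.781085968017578, 5.137600421905518), 10.901457786560059) 0.07133232118023411
green [226 229  22  42 810] [ 0.4864 -0.3253  0.0969] ((496.0448303222656, -326.0413818359375), (22.785839080810547, 19.092092514038086), 0.9731458425521851) 0.10125033770141197
block [ 201  139   71  125 6412] ((461.1799621582031, -327.4642028808594), (140.97103881835938, 70.79907989501953), 2.933695077896118)
```

View pics/w1.png

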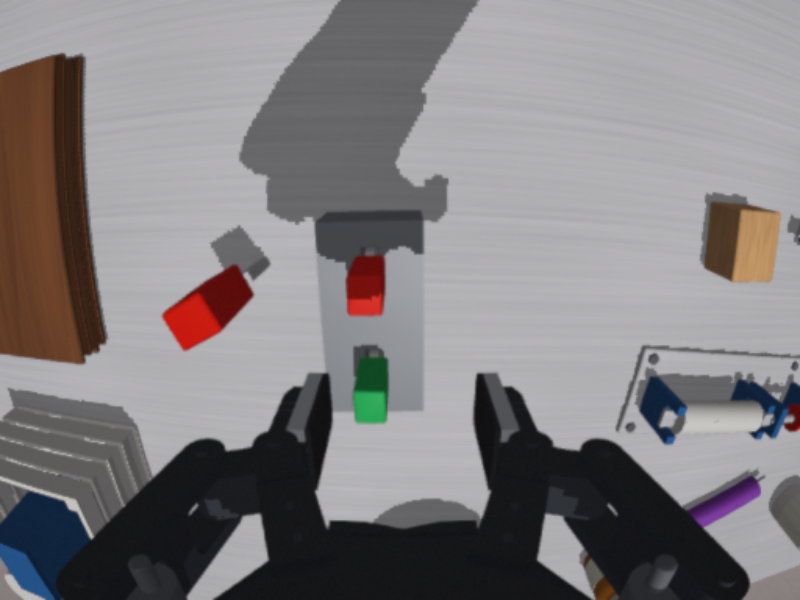

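The fork is at (365,285) in the 800x600 picture, next to the scraper at (370,390), and the look-alike is at (205,305). The fork's top is at about (0.425, -0.329), yaw about 2°. Next: descend and grip.

```bash
python3 -c "
from h import *
plan([((.425,-.3295,.20),92,1),((.425,-.3295,.060),92,4)])"
```

```text
(0.425, -0.3295, 0.2) 1
i0 [ 0.48 -2.46 -0.03] [ 0.    -0.002 -0.006]
(0.425, -0.3295, 0.06) 4
i0 [0.  0.  3.5] [0. 0. 0.]
i2 [0.  0.  3.5] [0. 0. 0.]
i3 [0.  0.  3.5] [0. 0. 0.]
```

```bash
python3 -m crank '[[[0.48,-2.45,0],[0,-0.002,-0.006]],[[0,0,2],[0,0,0]],[[0,0,4],[0,0,0]],[[0,0,4],[0,0,0]],[[0,0,3],[0,0,0]]]' 
python3 -m crank '[[[0,0,1],[0,0,0]],[[0,0,0],[0,0,0]]]'; python3 -c "
from h import *
st()"
python3 -m crank '[[[0,0,0],[0,0,0]],[[0,0,0],[0,0,0]],[[0,0,0],[0,0,0]],[[0,0,0],[0,0,0]]]' 1 60
```

```text
clock: 3.15
tcp_pos: [0.4276, -0.3258, 0.0683]
orientation: [-0.065, 3.14, 0.003]
contact_force: [-0.1, 0.1, 0.1]
grip_width: 0.0502
gripper_force: 0.0
clock: 3.35
tcp_pos: [0.427, -0.3267, 0.0594]
orientation: [0.064, -3.141, -0.003]
contact_force: [0.8, -0.0, 0.7]
grip_width: 0.0502
gripper_force: 0.0
t 3.35 tcp [ 0.427  -0.3267  0.0594] yaw_y 92.32 z [-0.     0.002 -1.   ] F [ 0.76 -0.05  0.66] w 0.0502 g 0.0
clock: 3.75
tcp_pos: [0.4283, -0.3287, 0.062]
orientation: [-0.061, 3.136, -0.002]
contact_force: [-0.2, 1.8, 6.9]
grip_width: 0.0194
gripper_force: 58.7
```

```bash
python3 -m crank '[[[0,0,-1],[0,0,0]],[[0,0,-3],[0,0,0]],[[0,0,-4],[0,0,0]],[[0,0,-4],[0,0,0]],[[0,0,-1],[0,0,0]]]'
python3 - <<'E'
from h import *
st()
s=np.array([.5505,.017]);a=np.radians(-4.4);ex=np.array([np.cos(a),np.sin(a)]);ey=np.array([-np.sin(a),np.cos(a)])
g=s+.051*ey;print(g)
plan([((g[0],g[1],.19),90-4.4,10)])
E
```

```text
clock: 4.25
tcp_pos: [0.4284, -0.3299, 0.1954]
orientation: [-0.06, 3.132, -0.006]
contact_force: [1.5, 0.1, -0.6]
grip_width: 0.0194
gripper_force: 58.7
t 4.25 tcp [ 0.4284 -0.3299  0.1954] yaw_y 92.2 z [ 0.009 -0.003 -1.   ] F [ 1.49  0.13 -0.64] w 0.0194 g 58.7
[0.55441267 0.06784969]
(np.float64(0.5544126704344677), np.float64(0.06784969036357294), 0.19) 10
i0 [-1.41  3.93  0.05] [0.    0.001 0.012]
i5 [-1.18  4.    0.05] [0.    0.001 0.012]
i9 [-1.    4.05  0.05] [0.    0.001 0.012]
```

```bash
python3 -m crank '[[[-1.4,3.9,0],[0,0,0.012]],[[-1.4,3.9,0],[0,0,0.012]],[[-1.4,3.9,0],[0,0,0.012]],[[-1.3,4,0],[0,0,0.012]],[[-1.2,4,0],[0,0,0.012]]]' 
python3 -m crank '[[[-1.2,4,0],[0,0,0.012]],[[-1.1,4,0],[0,0,0.012]],[[-1.1,4,0],[0,0,0.012]],[[-1,4,0],[0,0,0.012]],[[-1,4,0],[0,0,0.012]]]'
python3 -m crank '[[[0,0,0],[0,0,0]],[[0,0,0],[0,0,0]]]'
python3 - <<'E'
from h import *
p,W,o=wrist('w2');np.savez('pics/w2.npz',p=p,W=W);st()
for c in('red','blue'):
    for s,Q in blobs(mask(p,c),W,(.02,.19)):
        if np.hypot(*(np.median(Q,0)[:2]-[.55,.02]))<.2:
            T=Q[Q[:,2]>np.percentile(Q[:,2],95)-.006];print(c,s,np.median(Q,0).round(4),rect(T),T[:,2].max())
m=(abs(W[...,0]-.55)<.1)&(abs(W[...,1]-.017)<.16)
for s,Q in blobs(m,W,(.0045,.012),200): print('plate',s,rect(Q))
for s,Q in blobs(mask(p,'white')&m,W,(.045,.08),60): print('white',s,rect(Q[Q[:,2]>.06]),Q[:,2].max())
E
```

```text
clock: 4.75
tcp_pos: [0.4906, -0.1285, 0.1907]
orientation: [0.034, 3.139, 0.0]
contact_force: [1.2, -0.7, -1.1]
grip_width: 0.0191
gripper_force: 58.9
clock: 5.25
tcp_pos: [0.5534, 0.0688, 0.1907]
orientation: [0.128, 3.137, 0.0]
contact_force: [0.2, -0.7, -0.4]
grip_width: 0.0191
gripper_force: 58.9
clock: 5.45
tcp_pos: [0.5532, 0.0682, 0.1903]
orientation: [0.123, 3.138, -0.001]
contact_force: [0.9, -1.4, -0.8]
grip_width: 0.0194
gripper_force: 59.0
t 5.5 tcp [0.5531 0.0666 0.1904] yaw_y 85.37 z [ 0.001 -0.001 -1.   ] F [-0.49 -1.27 -0.42] w 0.0192 g 59.0
red [277 168   5  28 125] [0.5521 0.0875 0.0698] ((555.3255004882812, 87.39311981201172), (3.9065823554992676, 21.777334213256836), 85.55091094970703) 0.0724604730004723
red [240 219  35   9 251] [0.5388 0.0685 0.1855] ((538.9010009765625, 68.52815246582031), (18.281198501586914, 1.633038878440857), 84.16352081298828) 0.18992102367622188
blue [220 155  13  18 182] [0.5346 0.0392 0.0554] ((537.04052734375, 37.8873176574707), (8.575052261352539, 7.246571063995361), 84.50889587402344) 0.06466411118592721
blue [241 157  10  44 406] [
[... 989 characters left out ...]
2] ((582.4761962890625, 16.871200561523438), (231.23245239257812, 24.74228858947754), 85.41279602050781)
white [ 113  165  128   33 3215] ((547.7237548828125, -9.870063781738281), (122.7219009399414, 22.433975219726562), 85.61674499511719) 0.06625406647846134
white [251 167  25  30 222] ((554.1390380859375, 72.8369140625), (23.019832611083984, 6.131088733673096), 85.4831771850586) 0.06317544880918491
white [283 175  33  14 317] ((557.1045532226562, 107.28594970703125), (31.25688934326172, 11.4566650390625), 84.82624053955078) 0.06506567761824822
white [326 178   9  10  71] ((558.9154052734375, 137.1688232421875), (9.691790580749512, 6.4140119552612305), 86.94281005859375) 0.06756065592651267
```

View pics/w2.png

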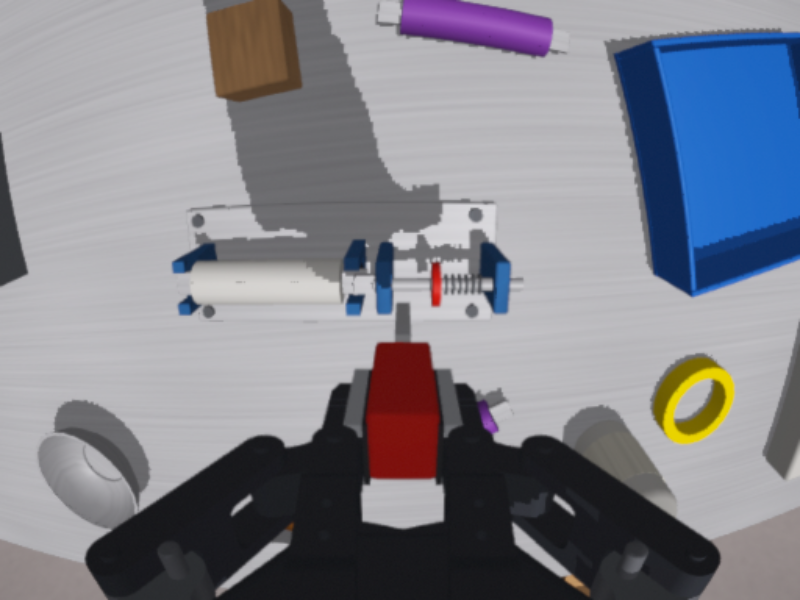

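The picture shows the shank at about (415,284), the collar at (436,284), the inner block at (385,278) and the held fork at (404,410). Now I'll find where the fork sits in the hand.

Run:
```python
from h import *
z=np.load('pics/w2.npz');p,W=z['p'],z['W'];o=monitor.get_obs()
R=Ro.from_rotvec(o['orientation']);T=R.inv().apply((W.reshape(-1,3)-o['tcp_pos'])).reshape(W.shape)
h=cv2.cvtColor(p,cv2.COLOR_RGB2HSV);m=((h[...,0]<10)|(h[...,0]>170))&(h[...,1]>140)&(abs(T[...,1])<.03)&(abs(T[...,0])<.04)&(W[...,2]>.1)
Q=T[m]*1000;print(len(Q),np.percentile(Q,[1,10,50,90,99],axis=0).round(1))
v,u=np.where(m);
for r in range(v.min(),v.max()+1,6):
    k=v==r;print(r,u[k].min(),u[k].max(),Q[k].mean(0).round(1))
# tine
m=(abs(T[...,1])<.02)&(abs(T[...,0])<.03)&(W[...,2]>.09)&(h[...,1]<80)&(T[...,2]>.02)
Q=T[m]*1000;print('tine',len(Q),np.percentile(Q,[1,10,50,90,99],axis=0).round(1) if len(Q) else 0)
```

```text
3664 [[ -7.3  -8.8 -38.2]
 [ -2.8  -6.9 -37.5]
 [ 13.5   0.7 -35.8]
 [ 14.7   8.6  -4.4]
 [ 15.2  10.6   8.5]]
219 253 261 [14.4  0.7 10.3]
225 241 274 [14.4  0.9  2.5]
231 240 275 [14.8  0.9 -5.7]
237 238 277 [ 14.7   0.9 -12. ]
243 237 278 [ 14.4   0.9 -17.7]
249 236 279 [ 14.4   0.9 -23.4]
255 235 279 [ 14.1   0.7 -28.4]
261 235 280 [ 14.4   0.7 -33.8]
267 234 281 [ 13.2   0.9 -36.6]
273 235 280 [ 10.4   0.9 -37. ]
279 235 280 [  7.2   0.9 -37.1]
285 235 279 [  4.    0.7 -37.1]
291 236 279 [  0.7   0.9 -37.2]
297 236 279 [ -2.8   0.9 -37.1]
303 236 278 [ -6.6   0.7 -36.9]
tine 151 [[16.  -1.9 20.7]
 [16.3 -1.4 22.3]
 [16.6  1.2 32.7]
 [16.8  3.6 44. ]
 [17.   3.9 46.4]]
```

```bash
python3 -c "
from h import *
st();plan([((.5563,.0696,.120),85.4,3)])"
```

```text
t 5.5 tcp [0.5531 0.0666 0.1904] yaw_y 85.37 z [ 0.001 -0.001 -1.   ] F [-0.49 -1.27 -0.42] w 0.0192 g 59.0
(0.5563, 0.0696, 0.12) 3
i0 [-0.1   0.11  2.35] [0. 0. 0.]
i1 [-0.1   0.11  2.35] [0. 0. 0.]
i2 [-0.1   0.11  2.35] [0. 0. 0.]
```

```bash
python3 -m crank '[[[-0.1,0.1,2.3],[0,0,0]],[[-0.1,0.1,2.3],[0,0,0]],[[-0.1,0.1,2.3],[0,0,0]],[[0,0,0],[0,0,0]],[[0,0,0],[0,0,0]]]' >/dev/null
python3 - <<'E'
from h import *
st();plan([((.5563,.0696,.092),85.4,3)])
p,W,o=wrist();h=cv2.cvtColor(p,cv2.COLOR_RGB2HSV)
R=Ro.from_rotvec(o['orientation']);T=R.inv().apply((W.reshape(-1,3)-o['tcp_pos'])).reshape(W.shape)
for s,Q in blobs(mask(p,'blue')&(abs(T[...,0])<.05),W,(.055,.08)): print(rect(Q[Q[:,2]>.063]))
for s,Q in blobs(mask(p,'red')&(abs(T[...,0])<.05),W,(.04,.076)): print('red',rect(Q[Q[:,2]>.068]))
m=(abs(T[...,1])<.02)&(abs(T[...,0])<.03)&(h[...,1]<80)&(T[...,2]>.02)&(T[...,2]<.045)
print('tine',np.percentile(T[m]*1000,[1,50,99],axis=0).round(1))
cv2.imwrite('pics/w3.png',cv2.resize(p[130:260,160:360,::-1],(800,520)))
E
```

```text
t 6.0 tcp [0.5568 0.0685 0.1219] yaw_y 85.25 z [ 0.001 -0.001 -1.   ] F [ 0.41  0.41 -0.84] w 0.0196 g 58.9
(0.5563, 0.0696, 0.092) 3
i0 [0.02 0.04 1.  ] [ 0.     0.    -0.001]
i1 [0.02 0.04 1.  ] [ 0.     0.    -0.001]
i2 [0.02 0.04 1.  ] [ 0.     0.    -0.001]
((0.0, 0.0), (0.0, 0.0), 0.0)
((536.8694458007812, 37.9905891418457), (8.242410659790039, 7.141465187072754), 84.30059051513672)
((557.6338500976562, 127.27310180664062), (9.833379745483398, 32.2510871887207), 86.2706527709961)
((528.50341796875, -76.4144515991211), (7.986509799957275, 6.876156330108643), 84.41007995605469)
((552.5003051757812, 56.07081985473633), (9.328156471252441, 32.266822814941406), 84.71456146240234)
((557.1591796875, -78.60540771484375), (8.284404754638672, 7.378058910369873), 77.12821197509766)
((565.9939575195312, 35.87809753417969), (7.822407245635986, 8.005897521972656), 83.80072021484375)
red ((555.7476806640625, 87.43012237548828), (4.412859916687012, 18.656368255615234), 86.6199722290039)
tine [[16.1 -3.5 20.6]
 [16.6 -0.3 31.9]
 [17.1  2.4 44.6]]
```

View pics/w3.png

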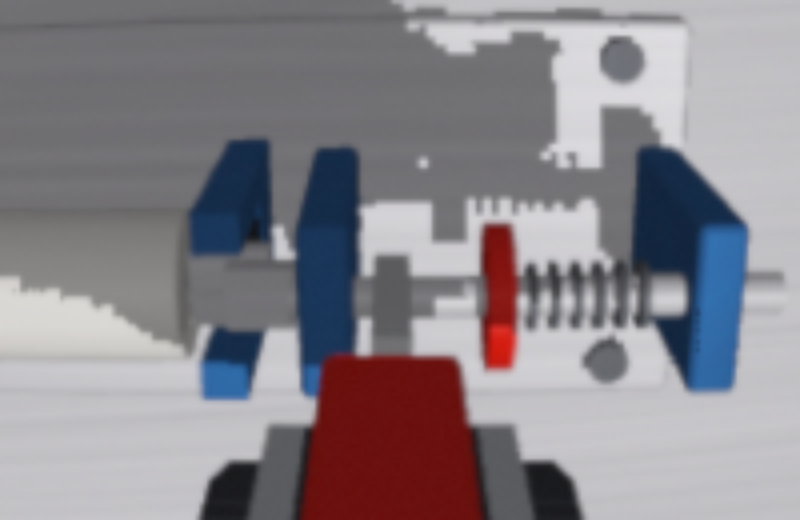

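The tine is over the bare shank at (392,300), midway between the inner block at (330,270) and the collar at (498,300). Lowering slowly.

```bash
python3 -m crank '[[[0,0.05,0.7],[0,0,0]],[[0,0,0.5],[0,0,0]],[[0,0,0.3],[0,0,0]],[[0,0,0],[0,0,0]]]'
python3 -m crank '[[[0,0,0.5],[0,0,0]],[[0,0,0.5],[0,0,0]],[[0,0,0.5],[0,0,0]],[[0,0,0],[0,0,0]]]'
python3 -c "
from h import *
st()"
```

```text
clock: 6.45
tcp_pos: [0.5567, 0.0706, 0.1062]
orientation: [0.126, 3.138, -0.0]
contact_force: [-0.1, 0.9, -0.9]
grip_width: 0.019
gripper_force: 58.9
clock: 6.85
tcp_pos: [0.5565, 0.0705, 0.0906]
orientation: [0.127, 3.139, -0.0]
contact_force: [0.7, 0.5, -1.0]
grip_width: 0.0195
gripper_force: 58.9
t 6.85 tcp [0.5565 0.0705 0.0906] yaw_y 85.37 z [ 0. -0. -1.] F [ 0.69  0.54 -1.  ] w 0.0195 g 58.9
```

```bash
python3 -m crank '[[[0,0.2,0],[0,0,0]],[[0,0.2,0],[0,0,0]],[[0,0.2,0],[0,0,0]],[[0,0,0],[0,0,0]]]'|egrep 'tcp|force'
for i in 1 2 3 4 5 ; do python3 -m crank '[[[0,0.1,0],[0,0,0]],[[0,0,0],[0,0,0]]]' |egrep 'tcp|contact'; done
```

```text
tcp_pos: [0.5577, 0.0772, 0.0918]
contact_force: [0.2, 0.2, -0.6]
gripper_force: 58.9
tcp_pos: [0.5577, 0.0777, 0.0917]
contact_force: [0.0, -0.3, -0.7]
tcp_pos: [0.5578, 0.0787, 0.0916]
contact_force: [0.1, 0.7, -1.6]
tcp_pos: [0.5578, 0.0797, 0.0916]
contact_force: [-0.1, -0.1, -1.6]
tcp_pos: [0.5579, 0.0807, 0.0916]
contact_force: [-0.1, 0.9, 0.0]
tcp_pos: [0.558, 0.0817, 0.0916]
contact_force: [0.2, -0.7, -0.2]
```

```bash
for i in 1 2 3 4 ; do python3 -m crank '[[[0,0.1,0],[0,0,0]],[[0,0,0],[0,0,0]]]' |egrep 'tcp|contact'; done
```

```text
tcp_pos: [0.5581, 0.0826, 0.0916]
contact_force: [0.5, -0.5, -0.0]
tcp_pos: [0.5581, 0.0827, 0.0916]
contact_force: [-1.0, -2.7, 0.0]
tcp_pos: [0.5581, 0.083, 0.0915]
contact_force: [-0.8, -5.4, -0.2]
tcp_pos: [0.5582, 0.0836, 0.0915]
contact_force: [-1.1, -5.0, -0.0]
```

```bash
for i in 1 2 3 4 5; do python3 -m crank '[[[0,0.1,0],[0,0,0]],[[0,0,0],[0,0,0]]]' |egrep 'tcp|contact'; done
```

```text
tcp_pos: [0.5583, 0.0843, 0.0916]
contact_force: [-0.5, -6.9, 1.4]
tcp_pos: [0.5583, 0.085, 0.0915]
contact_force: [-0.9, -7.1, 0.7]
tcp_pos: [0.5583, 0.0857, 0.0915]
contact_force: [-0.7, -8.0, 2.1]
tcp_pos: [0.5584, 0.0864, 0.0915]
contact_force: [-0.5, -8.7, 1.4]
tcp_pos: [0.5585, 0.0871, 0.0915]
contact_force: [-0.8, -9.0, 1.7]
```

```bash
cat > roll.py <<'E'
from h import *
p,W,o=wrist();st()
m=(abs(W[...,0]-.55)<.02)&(W[...,2]>.05)&(W[...,2]<.11)
for y in(-.06,-.03,0,.02): 
    Q=W[m&(abs(W[...,1]-y)<.004)]; print(y,len(Q),np.percentile(Q[:,2],95).round(4) if len(Q) else 0,Q[Q[:,2]>Q[:,2].max()-.003].mean(0).round(4) if len(Q) else 0)
E
for i in 1 2 3 4; do python3 -m crank '[[[0,0.1,0],[0,0,0]],[[0,0,0],[0,0,0]]]' |egrep 'tcp|contact'; done; python3 roll.py
```

```text
tcp_pos: [0.5585, 0.0878, 0.0915]
contact_force: [-1.6, -8.8, 1.1]
tcp_pos: [0.5586, 0.0885, 0.0915]
contact_force: [-0.8, -10.2, 1.4]
tcp_pos: [0.5586, 0.0892, 0.0915]
contact_force: [-0.8, -10.7, 3.2]
tcp_pos: [0.5587, 0.0899, 0.0915]
contact_force: [-2.2, -11.4, 1.9]
t 10.9 tcp [0.5587 0.0899 0.0915] yaw_y 85.2 z [ 0.001 -0.005 -1.   ] F [ -1.6  -10.89   1.74] w 0.0189 g 59.5
-0.06 273 0.0646 [ 0.5443 -0.0599  0.064 ]
-0.03 333 0.0647 [ 0.5469 -0.0299  0.0641]
0 411 0.0649 [5.487e-01 1.000e-04 6.410e-02]
0.02 454 0.0651 [0.5501 0.0201 0.0643]
```

```bash
for i in 1 2; do python3 -m crank '[[[0,0.1,0],[0,0,0]],[[0,0,0],[0,0,0]]]' |egrep 'tcp|contact'; done; python3 roll.py|tail -1
```

```text
tcp_pos: [0.5587, 0.0906, 0.0915]
contact_force: [-0.8, -11.3, 2.3]
tcp_pos: [0.5588, 0.0917, 0.0915]
contact_force: [-1.3, -12.1, 3.0]
0.02 490 0.075 [0.5502 0.0201 0.0742]
```

```bash
for i in 1; do python3 -m crank '[[[0,0.1,0],[0,0,0]],[[0,0,0],[0,0,0]]]' |egrep 'tcp|contact'; done; python3 roll.py|tail -1
```

```text
tcp_pos: [0.5588, 0.0925, 0.0915]
contact_force: [-0.9, -11.5, 2.6]
0.02 487 0.0769 [0.55   0.0202 0.076 ]
```

Popped. Now I'll ease back, settle, and lift out.

```bash
python3 -m crank '[[[0,-0.4,0],[0,0,0]],[[0,-0.5,0],[0,0,0]],[[0,-0.5,0],[0,0,0]],[[0,-0.5,0],[0,0,0]],[[0,-0.5,0],[0,0,0]]]'|egrep 'tcp|contact'
python3 -m crank '[[[0,0,0],[0,0,0]],[[0,0,0],[0,0,0]]]'|egrep 'tcp|contact'; python3 roll.py
```

```text
tcp_pos: [0.5574, 0.0743, 0.0916]
contact_force: [0.3, 1.2, -1.8]
tcp_pos: [0.5574, 0.074, 0.0916]
contact_force: [0.8, 0.1, -1.4]
t 12.35 tcp [0.5574 0.0741 0.0916] yaw_y 85.4 z [ 0.002  0.001 -1.   ] F [ 1.08 -0.47  0.25] w 0.0193 g 59.4
-0.06 286 0.0673 [ 0.5444 -0.0597  0.0666]
-0.03 380 0.0709 [ 0.5461 -0.0297  0.0701]
0 468 0.0746 [5.487e-01 2.000e-04 7.380e-02]
0.02 542 0.077 [0.5501 0.0202 0.0762]
```

```bash
python3 -m crank '[[[0,0,-1],[0,0,0]],[[0,0,-3],[0,0,0]],[[0,0,-4],[0,0,0]],[[0,0,-2],[0,0,0]],[[0,0,0],[0,0,0]]]'|egrep 'tcp|contact'
cat > inhand.py <<'E'
from h import *
p,W,o=wrist();st()
R=Ro.from_rotvec(o['orientation']);T=R.inv().apply((W.reshape(-1,3)-o['tcp_pos'])).reshape(W.shape)
h=cv2.cvtColor(p,cv2.COLOR_RGB2HSV);red=((h[...,0]<10)|(h[...,0]>170))&(h[...,1]>140)&(abs(T[...,1])<.03)&(abs(T[...,0])<.04)&(T[...,2]<.02)
Q=T[red]*1000
for z in(-34,-24,-14,-4,4):
    k=Q[abs(Q[:,2]-z)<3];k=k[k[:,0]>10];print('handle z',z,'y',k[:,1].min().round(1),k[:,1].max().round(1),'x',np.median(k[:,0]).round(1))
m=(abs(T[...,1])<.02)&(abs(T[...,0])<.03)&(h[...,1]<80)&(T[...,2]>.015)&(T[...,2]<.055)
Q=T[m]*1000
for z in(20,26,32,38,44):
    k=Q[abs(Q[:,2]-z)<3]
    if len(k):print('tine z',z,'y',k[:,1].min().round(1),k[:,1].max().round(1),'x',np.median(k[:,0]).round(1))
print('top',np.percentile(T[red][:,2],3),'tip',Q[:,2].max())
E
python3 inhand.py; python3 -c "
from h import *
plan([((.4285,-.329,.195),92.2,10)])"
```

```text
tcp_pos: [0.5595, 0.0742, 0.1957]
contact_force: [0.3, 0.1, -1.3]
t 12.9 tcp [0.5582 0.0741 0.1935] yaw_y 85.39 z [ 0.006  0.001 -1.   ] F [ 0.19 -0.02 -1.6 ] w 0.0194 g 59.4
handle z -34 y -10.8 9.7 x 14.1
handle z -24 y -11.1 9.9 x 14.3
handle z -14 y -11.1 9.8 x 14.6
handle z -4 y -9.8 8.5 x 14.6
handle z 4 y -9.6 8.4 x 14.3
tine z 20 y -3.3 2.1 x 16.5
tine z 26 y -3.4 2.2 x 16.5
tine z 32 y -3.4 2.2 x 16.7
tine z 38 y -3.5 2.3 x 16.5
tine z 44 y -2.9 2.4 x 16.6
top -0.038005454973780585 tip 46.817610771663865
(0.4285, -0.329, 0.195) 10
i0 [ 0.97 -4.12 -0.03] [ 0.     0.001 -0.012]
i5 [ 1.21 -4.06 -0.02] [ 0.     0.001 -0.012]
i9 [ 1.4  -3.99 -0.02] [ 0.     0.001 -0.012]
```

No slip or tilt in the grip. Carrying the fork back over the slot.

```bash
python3 -m crank '[[[1,-4.1,0],[0,0,-0.012]],[[1,-4.1,0],[0,0,-0.012]],[[1.1,-4.1,0],[0,0,-0.012]],[[1.1,-4.1,0],[0,0,-0.012]],[[1.2,-4.1,0],[0,0,-0.012]]]'|egrep 'tcp|contact'
python3 -m crank '[[[1.2,-4.1,0],[0,0,-0.012]],[[1.2,-4.1,0],[0,0,-0.012]],[[1.3,-4,0],[0,0,-0.012]],[[1.3,-4,0],[0,0,-0.012]],[[1.4,-4,0],[0,0,-0.012]]]'|egrep 'tcp|contact'
python3 -m crank '[[[0,0,1],[0,0,0]],[[0,0,1],[0,0,0]],[[0,0,0],[0,0,0]],[[0,0,0],[0,0,0]]]'|egrep 'tcp|contact'
python3 - <<'E'
from h import *
p,W,o=wrist();st()
R=Ro.from_rotvec(o['orientation']);T=R.inv().apply((W.reshape(-1,3)-o['tcp_pos'])).reshape(W.shape)
m=(W[...,0]>.35)&(W[...,0]<.6)&(W[...,1]<-.27)&(W[...,1]>-.39)
for s,Q in blobs(m,W,(.042,.056),200): print('block',s,rect(Q))
for s,Q in blobs(mask(p,'green'),W,(.05,.13)): print('green',rect(Q[Q[:,2]>.097]))
# slot = readings lower than block top inside block outline
sl=(abs(W[...,0]-.425)<.03)&(abs(W[...,1]+.329)<.02)
for s,Q in blobs(sl,W,(.0,.044),20): print('slot',s,rect(Q),np.median(Q,0))
cv2.imwrite('pics/w4.png',cv2.resize(p[120:250,180:330,::-1],(690,598)))
plan([((.4285,-.329,.1),92.2,4)])
E
```

```text
tcp_pos: [0.49, -0.1292, 0.1904]
contact_force: [0.7, -0.4, -0.3]
tcp_pos: [0.4269, -0.3311, 0.1901]
contact_force: [0.7, -0.4, -0.6]
tcp_pos: [0.4286, -0.3285, 0.1705]
contact_force: [-0.2, -0.2, -1.6]
t 14.35 tcp [ 0.4288 -0.3289  0.171 ] yaw_y 92.38 z [ 0.001  0.001 -1.   ] F [ 0.62 -0.01 -0.48] w 0.0196 g 59.4
block [ 219  144   78  101 5673] ((441.3147888183594, -328.21429443359375), (100.57389831542969, 70.6456069946289), 2.4012656211853027)
slot [252 164  12  33 368] ((428.3120422363281, -328.7241516113281), (29.493303298950195, 11.064160346984863), 2.5011379718780518) [ 0.43393877 -0.32880991  0.0100556 ]
(0.4285, -0.329, 0.1) 4
i0 [0.01 0.   1.77] [0.    0.    0.001]
i2 [0.01 0.   1.77] [0.    0.    0.001]
i3 [0.01 0.   1.77] [0.    0.    0.001]
```

View pics/w4.png

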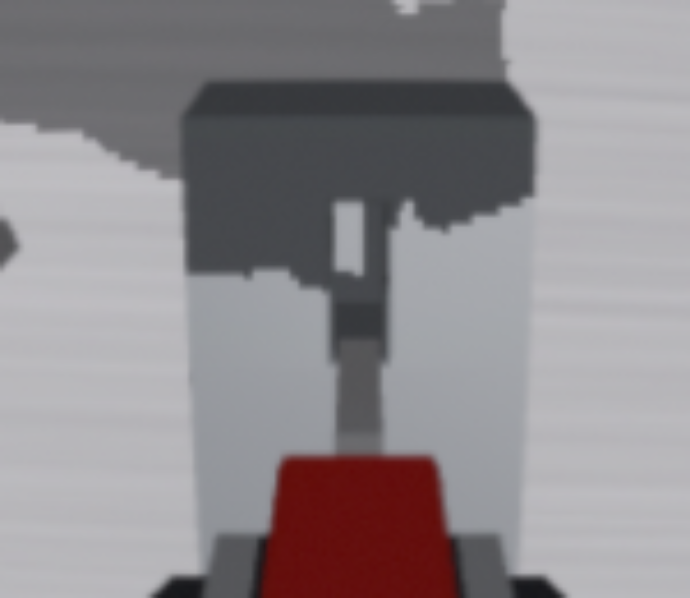

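The tine is at (358,395) and lines up with the slot mouth at (360,280). Lowering into the slot.

```bash
python3 -m crank '[[[0,0,2.5],[0,0,0]],[[0,0,2.5],[0,0,0]],[[0,0,1.5],[0,0,0]],[[0,0,0],[0,0,0]]]'|egrep 'tcp|contact'
python3 -m crank '[[[0,0,0.7],[0,0,0]],[[0,0,0.7],[0,0,0]],[[0,0,0],[0,0,0]]]'|egrep 'tcp|contact'
```

```text
tcp_pos: [0.4278, -0.3286, 0.1047]
contact_force: [0.3, -0.6, -0.3]
tcp_pos: [0.4284, -0.33, 0.092]
contact_force: [-0.3, 0.7, 0.2]
```

Entered without contact.

```bash
python3 -m crank '[[[0,0,0.8],[0,0,0]],[[0,0,0.8],[0,0,0]],[[0,0,0.7],[0,0,0]],[[0,0,0.3],[0,0,0]],[[0,0,0],[0,0,0]]]'|egrep 'tcp|contact'
python3 -m crank '[[[0,0,0.2],[0,0,0]],[[0,0,0.1],[0,0,0]],[[0,0,0],[0,0,0]]]'|egrep 'tcp|contact'
```

```text
tcp_pos: [0.4281, -0.3301, 0.0656]
contact_force: [0.6, 0.7, -0.9]
tcp_pos: [0.4285, -0.3304, 0.0633]
contact_force: [0.7, 0.2, -1.9]
```

```bash
python3 -m crank '[[[0,0,0.1],[0,0,0]],[[0,0,0.1],[0,0,0]],[[0,0,0],[0,0,0]]]'|egrep 'tcp|contact'
python3 -m crank '[[[0,0,0],[0,0,0]],[[0,0,0],[0,0,0]],[[0,0,0],[0,0,0]]]' 4.5|egrep 'tcp|contact|grip'
python3 -m crank '[[[0,0,-1],[0,0,0]],[[0,0,-3],[0,0,0]],[[0,0,-4],[0,0,0]],[[0,0,-4],[0,0,0]],[[0,0,-2],[0,0,0]]]' |egrep 'tcp|contact'
python3 - <<'E'
from h import *
st()
# roller: stand frame from inner/outer block tops
i=np.array([.5525,.0562]);u=np.array([.0050,.0710]);u/=np.hypot(*u);m=i-.077*u;print(m,np.degrees(np.arctan2(u[1],u[0])))
plan([((m[0],m[1],.20),-4.6,11)])
E
```

```text
tcp_pos: [0.4287, -0.3304, 0.0621]
contact_force: [-3.3, 2.1, 8.4]
tcp_pos: [0.4285, -0.3303, 0.0612]
contact_force: [0.1, -0.6, -0.7]
grip_width: 0.0451
gripper_force: 0.0
tcp_pos: [0.4292, -0.3315, 0.2053]
contact_force: [0.3, 0.2, 0.3]
t 16.95 tcp [ 0.4292 -0.3315  0.2053] yaw_y 92.21 z [ 0.006 -0.002 -1.   ] F [0.31 0.17 0.25] w 0.0451 g 0.0
[ 0.54709086 -0.02060977] 85.97173633351487
(np.float64(0.5470908610620051), np.float64(-0.020609772919528063), 0.2) 11
i0 [-1.18  2.78  0.05] [0.    0.001 0.154]
i5 [1.08 2.82 0.04] [0.    0.001 0.154]
i10 [2.74 1.28 0.05] [0.    0.001 0.154]
```

```bash
python3 -m crank '[[[-1.8,4.4,0],[0,0,0]],[[-1.8,4.4,0],[0,0,0]],[[-1.8,4.4,0],[0,0,0]],[[-1.8,4.4,0],[0,0,0]],[[-1.8,4.4,0],[0,0,0]]]' 6.5 |egrep 'tcp|contact'
python3 -m crank '[[[-1.8,4.4,0],[0,0,0.05]],[[-1.8,4.4,0],[0,0,0.1]],[[0,0,0],[0,0,0.15]],[[0,0,0],[0,0,0.15]],[[0,0,0],[0,0,0.15]]]' |egrep 'tcp|contact'
python3 -m crank '[[[0,0,0],[0,0,0.15]],[[0,0,0],[0,0,0.15]],[[0,0,0],[0,0,0.15]],[[0,0,0],[0,0,0.15]],[[0,0,0],[0,0,0.15]]]' |egrep 'tcp|contact'
python3 -m crank '[[[0,0,0],[0,0,0.15]],[[0,0,0],[0,0,0.15]],[[0,0,0],[0,0,0.03]],[[0,0,0],[0,0,0]],[[0,0,0],[0,0,0]]]' |egrep 'tcp|contact'
python3 - <<'E'
from h import *
p,W,o=wrist('w5');st()
h=cv2.cvtColor(p,cv2.COLOR_RGB2HSV)
m=(abs(W[...,0]-.547)<.03)&(W[...,1]>-.067)&(W[...,1]<.025)&(W[...,2]>.05)&(W[...,2]<.09)&(h[...,1]<60)
B=blobs(m,W,(.05,.09),200)
for s,Q in B: print(s,rect(Q),np.percentile(Q[:,2],99))
Q=max(B,key=lambda b:b[0][4])[1]
for y in np.arange(-.06,.03,.02):
    k=Q[abs(Q[:,1]-y)<.003]; k=k[k[:,2]>k[:,2].max()-.004] if len(k) else k
    print(y,k.mean(0).round(4) if len(k) else 0,k[:,2].max() if len(k) else 0)
for s,Q in blobs(mask(p,'red'),W,(.02,.13)): print('red',s,np.median(Q,0).round(4))
E
```

```text
tcp_pos: [0.5099, -0.1053, 0.2024]
contact_force: [0.1, -0.6, 0.7]
tcp_pos: [0.5443, -0.0181, 0.2021]
contact_force: [-0.7, 0.0, 0.5]
tcp_pos: [0.5442, -0.0186, 0.2022]
contact_force: [0.7, 0.7, -0.5]
tcp_pos: [0.5442, -0.0185, 0.2018]
contact_force: [0.7, -0.8, -0.2]
t 19.0 tcp [ 0.5442 -0.0185  0.2017] yaw_y -3.87 z [ 0.002  0.    -1.   ] F [-0.84  0.29  0.56] w 0.0651 g 0.0
[ 246  134   32   91 2595] ((547.8095703125, -20.9990234375), (93.82813262939453, 29.90932846069336), 85.52603149414062) 0.07688769836780388
-0.06 [ 0.5448 -0.0601  0.0664] 0.06855136433982084
-0.039999999999999994 [ 0.5465 -0.0399  0.069 ] 0.07130393938415266
-0.01999999999999999 [ 0.5477 -0.0201  0.0709] 0.07278926745090031
1.3877787807814457e-17 [5.493e-01 2.000e-04 7.340e-02] 0.07539977839817744
0.020000000000000018 [0.5512 0.0201 0.0759] 0.07840181924630531
red [248  65  28   7 157] [0.555  0.0874 0.0697]
```

View pics/w5.png

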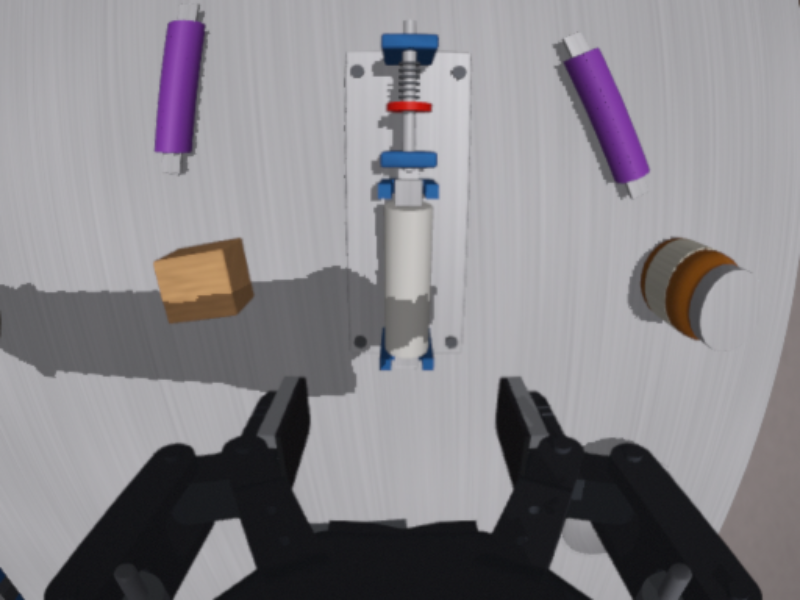

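The roller's +y end is up. The roller runs from (408,205) to (408,355) with its middle at about (0.5475, -0.021). I'll tilt the tool to match its slope and grip it.

```bash
python3 -c "
from h import *
plan([((.5475,-.0195,.10),-4.5,3),((.5475,-.0195,.0427),-4.5,3)],tilt=[0,.119,0])"
```

```text
(0.5475, -0.0195, 0.1) 3
i0 [-0.03  0.1   3.39] [0.    0.04  0.004]
i1 [-0.16  0.11  3.39] [0.    0.04  0.004]
i2 [-0.3   0.11  3.38] [0.    0.04  0.004]
(0.5475, -0.0195, 0.0427) 3
i0 [-0.23  0.    1.9 ] [0. 0. 0.]
i1 [-0.23  0.    1.9 ] [0. 0. 0.]
i2 [-0.23  0.    1.9 ] [0. 0. 0.]
```

```bash
python3 -m crank '[[[0,0.1,3.4],[0,0.04,0.004]],[[-0.15,0.1,3.4],[0,0.04,0.004]],[[-0.3,0.1,3.4],[0,0.04,0.004]],[[0,0,0],[0,0,0]]]' |egrep 'tcp|contact'
python3 -m crank '[[[-0.23,0,1.9],[0,0,0]],[[-0.23,0,1.9],[0,0,0]],[[-0.23,0,1.9],[0,0,0]],[[0,0,0],[0,0,0]],[[0,0,0],[0,0,0]]]' |egrep 'tcp|contact'
python3 -c "
from h import *
st();plan([((.5475,-.0195,.0427),-4.5,1)],tilt=[0,.119,0])"
```

```text
tcp_pos: [0.5442, -0.0206, 0.0959]
contact_force: [-0.8, -0.6, -1.1]
tcp_pos: [0.5483, -0.019, 0.0433]
contact_force: [0.5, -0.0, 0.6]
t 19.9 tcp [ 0.5483 -0.019   0.0433] yaw_y -4.65 z [ 0.012  0.119 -0.993] F [ 0.55 -0.01  0.58] w 0.0649 g 0.0
(0.5475, -0.0195, 0.0427) 1
i0 [-0.07 -0.07  0.05] [ 0.003 -0.001 -0.002]
```

```bash
python3 -m crank '[[[0,0,0.05],[0,0,0]],[[0,0,0],[0,0,0]],[[0,0,0],[0,0,0]],[[0,0,0],[0,0,0]],[[0,0,0],[0,0,0]]]' 2 50|egrep 'tcp|contact|grip'
python3 -m crank '[[[0.05,0,-0.4],[0,0,0]],[[0.12,0,-1],[0,0,0]],[[0.24,0,-2],[0,0,0]],[[0,0,0],[0,0,0]]]' |egrep 'tcp|contact|grip'
python3 - <<'E'
from h import *
p,W,o=wrist('w6');st()
E
```

```text
tcp_pos: [0.5482, -0.019, 0.0421]
contact_force: [0.2, 1.0, 5.0]
grip_width: 0.0284
gripper_force: 49.0
tcp_pos: [0.5486, -0.0194, 0.0778]
contact_force: [-0.6, 0.3, -2.2]
grip_width: 0.0285
gripper_force: 49.5
t 20.85 tcp [ 0.5481 -0.0192  0.0767] yaw_y -4.7 z [ 0.013  0.119 -0.993] F [ 0.09 -0.23 -1.25] w 0.0282 g 49.5
```

View pics/w6.png

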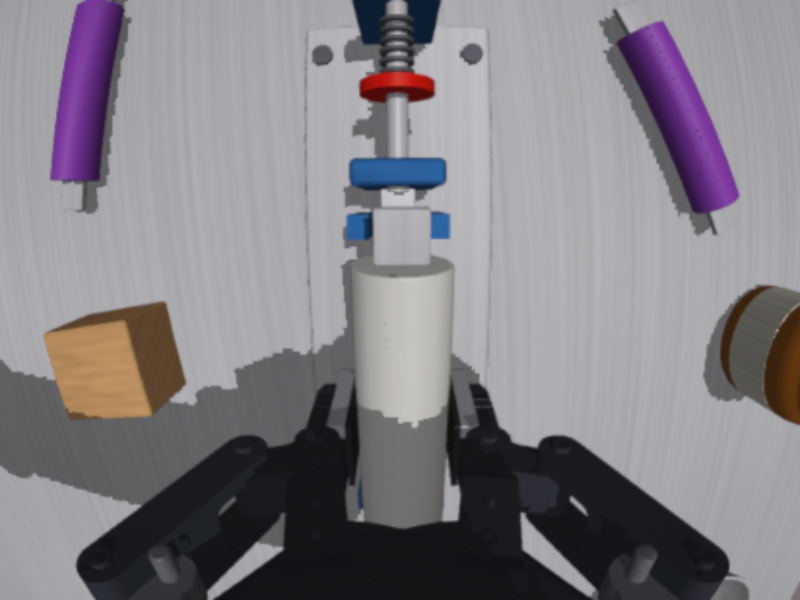

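The roller is held cleanly, running from (400,260) to (400,520), and is clear of the slots. Lifting, levelling and carrying to the tub.

```bash
python3 -m crank '[[[0.3,0,-2.5],[0,0,0]],[[0.4,0,-3.5],[0,0,0]],[[0.4,0,-3.5],[0,0,0]],[[0.2,0,-2],[0,0,0]],[[0,0,0],[0,0,0]]]' |egrep 'tcp|contact|grip'
python3 -c "
from h import *
st();plan([((.472,.32,.19),12.2,9)])"
```

```text
tcp_pos: [0.5486, -0.0201, 0.1935]
contact_force: [-0.8, 0.3, -1.5]
grip_width: 0.029
gripper_force: 49.6
t 21.35 tcp [ 0.5486 -0.0201  0.1935] yaw_y -4.7 z [ 0.015  0.12  -0.993] F [-0.77  0.34 -1.49] w 0.029 g 49.6
(0.472, 0.32, 0.19) 9
i0 [ 3.67 -1.16  0.48] [ 0.003 -0.013 -0.033]
i4 [ 3.81 -0.66  0.29] [ 0.003 -0.013 -0.033]
i8 [ 3.87 -0.16  0.09] [ 0.003 -0.013 -0.033]
```

```bash
python3 -m crank '[[[3.7,-1.1,0.5],[0.003,-0.013,-0.033]],[[3.7,-1,0.4],[0.003,-0.013,-0.033]],[[3.7,-0.9,0.4],[0.003,-0.013,-0.033]],[[3.8,-0.8,0.3],[0.003,-0.013,-0.033]],[[3.8,-0.7,0.3],[0.003,-0.013,-0.033]]]' |egrep 'tcp|contact|grip'
python3 -m crank '[[[3.8,-0.5,0.2],[0.003,-0.013,-0.033]],[[3.9,-0.4,0.2],[0.003,-0.013,-0.033]],[[3.9,-0.3,0.1],[0.003,-0.013,-0.033]],[[3.9,-0.2,0],[0.003,-0.013,-0.033]],[[0,0,0],[0,0,0]]]' |egrep 'tcp|contact|grip'
python3 - <<'E'
from h import *
p,W,o=wrist('w7');st()
for s,Q in blobs(mask(p,'blue'),W,(.002,.075),500):
    k=Q[Q[:,2]>.05];print(s,rect(k),rect(Q),k[:,2].max())
plan([((.472,.350,.10),12.2,3)])
E
```

```text
tcp_pos: [0.5034, 0.1701, 0.188]
contact_force: [1.0, -0.2, -0.8]
grip_width: 0.0286
gripper_force: 49.7
tcp_pos: [0.4667, 0.3279, 0.188]
contact_force: [-0.7, -0.3, -1.6]
grip_width: 0.0282
gripper_force: 49.7
t 22.4 tcp [0.4679 0.3241 0.188 ] yaw_y 12.78 z [-0.011  0.    -1.   ] F [ 0.34 -0.8  -1.44] w 0.0289 g 49.7
[  175    50   194   203 29144] ((470.7178039550781, 352.99346923828125), (179.06820678710938, 198.79774475097656), 11.455760955810547) ((470.7178039550781, 352.99346923828125), (179.06820678710938, 198.79774475097656), 11.455760955810547) 0.061974845879123164
(0.472, 0.35, 0.1) 3
i0 [0.8  0.35 2.93] [-0.004 -0.001  0.003]
i1 [0.81 0.34 2.93] [-0.004 -0.001  0.003]
i2 [0.81 0.33 2.93] [-0.004 -0.001  0.003]
```

View pics/w7.png

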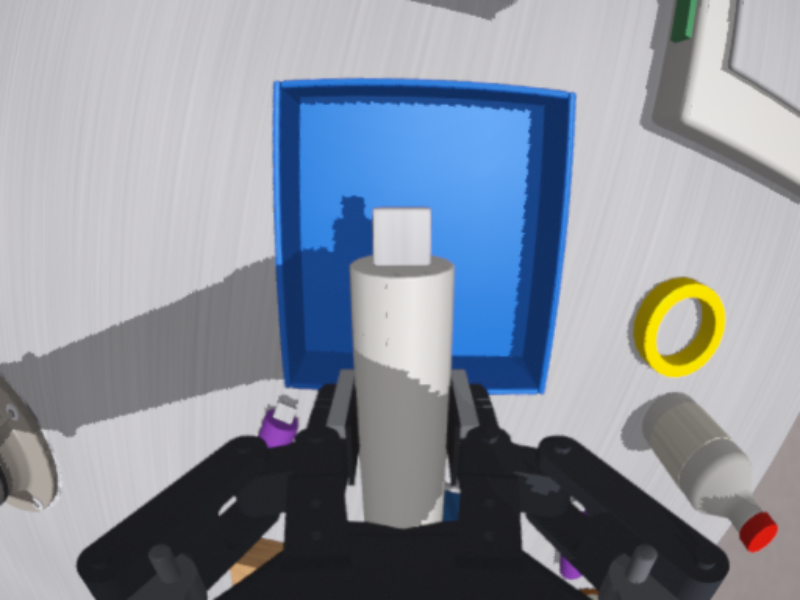

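The roller at (403,390) is still held. The tub spans (275-575, 80-390), centred at (0.471, 0.353). Centring and lowering.

```bash
python3 -m crank '[[[0.95,0.3,2.5],[-0.004,0,0.004]],[[0.95,0.3,2.5],[-0.004,0,0.004]],[[0.95,0.3,2.5],[-0.004,0,0.004]],[[0,0,0],[0,0,0]],[[0,0,0],[0,0,0]]]' |egrep 'tcp|contact|grip'
python3 -c "
from h import *
st();plan([((.471,.353,.02),12,5)])"
```

```text
tcp_pos: [0.4729, 0.349, 0.1147]
contact_force: [-0.3, -0.4, -0.9]
grip_width: 0.0284
gripper_force: 49.7
t 22.9 tcp [0.4729 0.349  0.1147] yaw_y 11.62 z [ 0.002  0.002 -1.   ] F [-0.25 -0.41 -0.89] w 0.0284 g 49.7
(0.471, 0.353, 0.02) 5
i0 [ 0.08 -0.03  1.89] [ 0.     0.    -0.001]
i2 [ 0.08 -0.02  1.89] [ 0.     0.    -0.001]
i4 [ 0.09 -0.02  1.89] [ 0.     0.    -0.001]
```

```bash
python3 -m crank '[[[0.1,0,2],[0,0,0]],[[0.1,0,2],[0,0,0]],[[0.1,0,2],[0,0,0]],[[0.1,0,2],[0,0,0]],[[0,0,1],[0,0,0]]]' |egrep 'tcp|contact'
python3 -m crank '[[[0,0,0.3],[0,0,0]],[[0,0,0.3],[0,0,0]],[[0,0,0],[0,0,0]]]' |egrep 'tcp|contact'
python3 -m crank '[[[0,0,0.2],[0,0,0]],[[0,0,0],[0,0,0]]]' |egrep 'tcp|contact'
```

```text
tcp_pos: [0.473, 0.354, 0.0254]
contact_force: [-0.1, -0.4, -1.5]
tcp_pos: [0.4732, 0.3551, 0.0203]
contact_force: [-0.0, 0.2, -1.6]
tcp_pos: [0.4729, 0.3552, 0.018]
contact_force: [-1.2, -1.3, -2.2]
```

```bash
python3 -m crank '[[[0,0,0.3],[0,0,0]],[[0,0,0.3],[0,0,0]],[[0,0,0],[0,0,0]]]' |egrep 'tcp|contact'
for i in 1 2 3; do python3 -m crank '[[[0,0,0.15],[0,0,0]],[[0,0,0],[0,0,0]]]' |egrep 'tcp|contact'; done
```

```text
tcp_pos: [0.4724, 0.3549, 0.0111]
contact_force: [0.3, -0.7, -1.5]
tcp_pos: [0.4726, 0.355, 0.0099]
contact_force: [0.1, -0.4, -1.3]
tcp_pos: [0.4726, 0.355, 0.0084]
contact_force: [-0.4, 0.3, -1.5]
tcp_pos: [0.4726, 0.355, 0.0069]
contact_force: [-0.0, -0.9, -1.6]
```

```bash
python3 -m crank '[[[0,0,0.1],[0,0,0]],[[0,0,0],[0,0,0]]]' |egrep 'tcp|contact'
python3 - <<'E'
from h import *
p,W,o=wrist();h=cv2.cvtColor(p,cv2.COLOR_RGB2HSV);u=np.array([-np.sin(.207),np.cos(.207)])
d=(W[...,:2]-o['tcp_pos'][:2])@u;e=(W[...,:2]-o['tcp_pos'][:2])@np.array([u[1],-u[0]])
m=(h[...,1]<50)&(abs(e)<.01)
for a in(.02,.03,.04,.045,.055,.06): print(a,W[m&(abs(d-a)<.003)][:,2].max().round(4))
E
```

```text
tcp_pos: [0.4727, 0.3551, 0.006]
contact_force: [-0.1, -0.7, -1.6]
0.02 0.1058
0.03 0.0363
0.04 0.0362
0.045 0.0363
0.055 0.0246
0.06 0.0244
```

```bash
python3 -m crank '[[[0,0,0.1],[0,0,0]],[[0,0,0],[0,0,0]]]' |egrep 'tcp|contact'
python3 -m crank '[[[0,0,0],[0,0,0]],[[0,0,0],[0,0,0]],[[0,0,0],[0,0,0]],[[0,0,0],[0,0,0]]]' 5|egrep 'tcp|contact|grip'
python3 -m crank '[[[0,0,-1],[0,0,0]],[[0,0,-2],[0,0,0]],[[0,0,-4],[0,0,0]],[[0,0,-4.5],[0,0,0]],[[0,0,-4.5],[0,0,0]]]' |egrep 'tcp|contact'
python3 -m crank '[[[0,0,-1],[0,0,0]],[[0,0,0],[0,0,0]],[[0,0,0],[0,0,0]]]' |egrep 'tcp|contact'
python3 - <<'E'
from h import *
st();p,d=optics.grab_frame('side');W=world('side',d)
for c in('red','green'):
    for s,Q in blobs(mask(p,c),W): print(c,s,np.median(Q,0).round(4),Q[:,2].max().round(4))
cv2.imwrite('pics/side1.png',cv2.resize(p[:,:,::-1],(800,600)))
E
```

```text
tcp_pos: [0.4728, 0.3552, 0.0053]
contact_force: [-1.4, -0.2, 1.5]
tcp_pos: [0.4728, 0.3551, 0.0051]
contact_force: [0.3, 0.1, 0.5]
grip_width: 0.0498
gripper_force: 0.0
tcp_pos: [0.4719, 0.354, 0.1672]
contact_force: [-0.3, 0.6, 0.7]
tcp_pos: [0.4713, 0.3541, 0.1743]
contact_force: [-0.1, 0.2, 0.1]
t 26.45 tcp [0.4713 0.3541 0.1743] yaw_y 11.7 z [ 0.003  0.003 -1.   ] F [-0.07  0.22  0.13] w 0.05 g 0.0
red [306 109   9   8  66] [0.7412 0.2319 0.1671] 0.1714
red [242 171  10   7  53] [0.5548 0.0866 0.0634] 0.0733
red [179 280  15  25 317] [ 0.4257 -0.3401  0.085 ] 0.1022
red [178 311  23  42 665] [ 0.4409 -0.4395  0.0994] 0.1168
green [217 276  14  25 293] [ 0.4967 -0.335   0.086 ] 0.1024
```

View pics/side1.png

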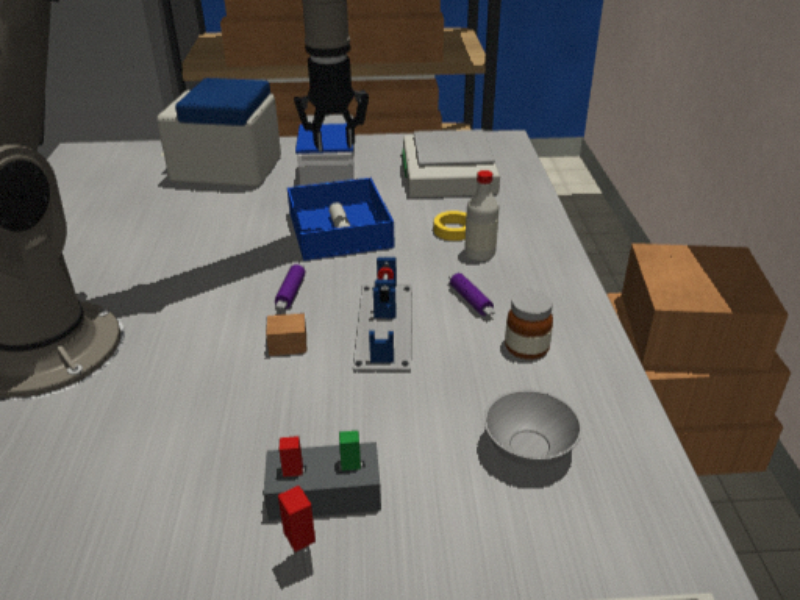

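The roller lies in the tub at (340,217), the fork is home at (290,457), and everything else is where it was.

```bash
python3 -c "
from bench import r
print(r.hand_in())"
```

```text
the job is handed in; nothing more can be done
None
```

I handed the job in at about 26 s: the roller popped up at about 12 N on the collar, the fork is back in its slot, the roller lies in the wash tub, and nothing else looks moved in the last camera picture.

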